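Three clicks of the walnut dispenser into the lunch tin

TASK

Portion three walnuts into the open lunch tin: push the dispenser's loose paddle knob round by three clicks, its top going to the right as seen from the knob's side, so that exactly three nuts lie in the trough. Then press the pedal right down to its stop, keep it down until the nuts have rolled into the tin, and let it come up again. Leave the tin and the other things on the counter where they are.

Things in the scene. Friction and masses are not known exactly. Their poses are not given: they have to be found in the camera images.
- dispenser: Counter-top walnut dispenser, fixed; white and clear plastic, steel trough. Origin on the counter under its wheel. Own -x points out of the knob's side (roughly to the robot), +y to the pedal, -y to the tin. Clear wheel case: x -25 to 25, y -88 to 58, z up to 239 mm; white click box behind it; base plate 165 x 200 mm.
- hopper_foot (a point): Foot of the clear hopper shaft, 50 x 50 mm, rising from here (z 239) to its lid at z = 425 mm. Five nuts wait in it in single file, the lowest on the wheel. Each click of 90 degrees lets one nut fall into the trough, where it rolls to the gate within about 1 s. A push that does not get over the click springs back and lets no nut out.
- trough_mouth (a point): Middle of the trough floor at its mouth, 78 mm above the counter. The steel trough, 44 mm wide inside with 45 mm sides, slopes down from under the wheel to here along the dispenser's -y. A gate on the far end of the pedal's lever closes the mouth and rises when the pedal is pressed.
- knob_center (a point): Centre of the paddle knob, 185 mm up, 130 mm out from the dispenser's origin along its -x; stays still. A grey cross of four flat paddles that turns about the dispenser's x axis, top going to its -y. Each paddle reaches 72 mm from here, 9 mm thick, 26 mm wide along x; hub radius 19 mm. Free air above; the case and hopper begin 105 mm behind the paddles' mid-plane.
- knob_top_rest (a point): Point 72 mm above the knob's centre: where the end of the top paddle is at a rest, if it stands upright (fixed, does not turn). The knob is worn and loose on its shaft: it turns freely up to 0.18 rad either way before it catches, so the top paddle leans by an unknown angle within that. Four rests a turn; at each, one paddle is on top.
- pedal_pad (a point): Middle of the top of the pedal's black rubber pad, 60 (x) x 70 (y) x 8 mm, on a lever hinged about the dispenser's x axis at y = 0, z = 130 mm. At rest at (-45, 168, 140) mm in the dispenser's frame; at the stop 50 mm lower (0.3 rad). Spring: about 5 N at first, 11 N just before the hard stop. It comes up by itself.
- tin: Open round steel lunch-tin tier, loose, 150 mm across, 60 mm high, 3 mm walls, standing under the trough's mouth. Origin at the centre of its underside.
- lidded_tin_center (a point): Bystander: the other tier of the lunch tin with its lid and wire handle, 156 mm across, 103 mm high; this point is on its axis 40 mm up.
- teapot_center (a point): Bystander: white ceramic teapot, 128 mm high, 210 mm over spout and handle; this point is on its axis 64 mm up.
- bottle_center (a point): Bystander: green glass bottle with steel cap, 68 mm across, 230 mm high; this point is on its axis half-way up.
- brush_grip (a point): Bystander: white dish brush lying down, 220 mm long; this point is on its handle.
- nut1: Brown walnut, a ball 40 mm across, 15 g; origin at its centre. Lowest in the hopper: the first to come out.
- nut2: Brown walnut, a ball 40 mm across, 15 g; origin at its centre. Number 2 from below in the hopper's single file.
- nut3: Brown walnut, a ball 40 mm across, 15 g; origin at its centre. Number 3 from below in the hopper's single file.
- nut4: Brown walnut, a ball 40 mm across, 15 g; origin at its centre. Number 4 from below in the hopper's single file.
- nut5: Brown walnut, a ball 40 mm across, 15 g; origin at its centre. Number 5 from below in the hopper's single file.
- shaft (a point): Point on the shaft behind the knob (fixed), which turns the wheel. Pushing a paddle sideways 25 mm above the axis: after the play the force climbs to a hump of about 5 to 10 N, then falls off suddenly when the wheel passes 45 degrees (paddle leaning about 55 degrees); the wheel then snaps on to the next rest by itself.
There are look-alikes about, which are no part of the job. Leave any pink or turquoise look-alike of the tin alone.

How it is judged:
On the way, in this order (a step that is already met when the one before it is completed fails the run):
1. three nuts lie in the trough behind the shut gate (three clicks) (y of nut1 in the frame of dispenser between -0.21 and -0.075 m and z of nut1 in the frame of dispenser between 0.08 and 0.16 m and y of nut2 in the frame of dispenser between -0.21 and -0.075 m and z of nut2 in the frame of dispenser between 0.08 and 0.16 m and y of nut3 in the frame of dispenser between -0.21 and -0.075 m and z of nut3 in the frame of dispenser between 0.08 and 0.16 m and z of pedal_pad in the frame of dispenser above 0.13 m), for 0.2 s.
2. the pedal is pressed down to its stop (pad at least 46 of 50 mm down) (z of pedal_pad in the frame of dispenser below 0.094 m), for 0.2 s.
At the end, for the whole second after the job is handed in: Nuts 1 to 3 lie still in the open tin (within 68 mm of its axis, below its rim), nuts 4 and 5 are still in the hopper (above 190 mm in the dispenser's frame), the pedal is up again (within 8 mm) and the tin has moved less than 30 mm (z of each of nut1, nut2, nut3 in the frame of tin below 0.06 m and horizontal distance between each of nut1, nut2, nut3 and tin below 0.068 m and linear speed of each of nut1, nut2, nut3 below 0.05 m/s and z of each of nut4, nut5 in the frame of dispenser above 0.19 m and z of pedal_pad in the frame of dispenser above 0.132 m and distance of tin from where it was at the start of the episode below 0.03 m); the robot touches nothing.
It fails at once if a fourth nut is let out of the hopper (z of nut4 in the frame of dispenser below 0.17 m).
It fails at once if the lidded tin is pushed more than 40 mm away (distance of lidded_tin_center from where it was at the start of the episode above 0.04 m).
It fails at once if the teapot is pushed more than 40 mm away (distance of teapot_center from where it was at the start of the episode above 0.04 m).
It fails at once if the bottle is pushed more than 40 mm away (distance of bottle_center from where it was at the start of the episode above 0.04 m).
It fails at once if the dish brush is pushed more than 40 mm away (distance of brush_grip from where it was at the start of the episode above 0.04 m).
It also fails if it takes over 67 s, if anything falls off the work surface, if the arm or the gripper's body presses on something with over 40 N, if the wrist force passes 120 N, or if a joint passes its speed limit or range.

ROBOT

A 6-joint arm with a two-finger parallel gripper is mounted at the origin on the work surface. World frame = base frame: x ahead of the robot, y to its left, z up, the work surface at z = 0. Lengths are in m, angles in rad, forces in N, time in s.
With the tool pointing down it reaches from about 0.3 to 0.875 m from the base axis. Payload 6.4 kg.
Tool frame: the origin (TCP) lies midway between the tips of the shut fingers; the grasp point (between the pads) lies manip.grasp_offset behind it (manip.grasp_offset is the distance from the TCP to the grasp point, in m); y points along the fingers, x is the direction in which the jaws open and shut, and the axes are right-handed (so a half turn about y gives the same grasp; the last joint's range is limited). The gripper opens to 85 mm and grips with 20 to 120 N. Pads are 22 mm wide; open, the fingers measure 114 mm over their backs; the gripper's body (76 mm by 85 mm) begins 54 mm behind the grasp point. The pads swing forward as they close: fully open they stand 13 mm farther back than shut.
Start: joints at [0.906, 0.181, 1.607, -0, 1.354, -0.206], TCP at [0.255, 0.516, 0.205] pointing down, gripper open.
Joint ranges: [-2.99, 2.99], [-0.89, 2.07], [0.3, 2.58], [-1.14, 4.28], [0, 2.63], [-3.12, 3.12]. Speed limits (rad/s): [2.57, 2.57, 3.01, 3.14, 3.14, 3.14].

INTERFACE

Orientations are given as a 3x3 rotation matrix whose columns are the frame's x, y, z axes.
In Python, from station import readout, snapshot, manip gives the robot as it stands.
- The arm moves only by the tool play_rows, never from a script. Its argument "series" is a list of rows, each an object of numbers: "grip": the gripper command: -1 is shut, 1 is fully open, values between are in proportion; "dx", "dy", "dz": the shift along the world's x, y, z in m; "roll": the turn about the world's z in rad. In form: [{"grip": .., "dx": .., "dy": .., "dz": .., "roll": ..}, ...]. A call has 1 to 12 rows; each row shifts and turns the commanded pose from where the row before left it; what a row does not reach is not made up. A row lasts 1/12 s, in which the tool goes at most 41.7 mm and 7.16 degrees, less where a joint would pass 70% of its speed; a pose out of reach is approached as far as the arm can. A call with a gripper value outside its range is refused whole. The fingers move at their own pace and stop on an object; "grip_force" is the grip in N (left out, the last holds). Time passes only in rows, so rows that do not move let the fingers close. It gives the time, the measured TCP pose, the force and the opening at its end, in the units of the state.
- readout.state(): the state, without advancing time (a new reading comes with each control period).
- snapshot(name): name is "scene" or "top" or "wrist"; returns a dict with "pixels" (384x512x3 uint8, blue, green, red), "K" (3x3 intrinsics, pixels), "dist_coeffs" ([k1, k2, p1, p2, k3] as OpenCV has them; the pictures are not rectified), "xyz" and "attitude" of the camera in the world. Camera axes: x right, y up, looking along -z (the intrinsics and any distortion apply to the point x, -y, -z); pixel columns grow to the right and rows downward; lengths in m; the calibration is good to about 2 mm. A picture is of the moment at which its call begins. There is no depth.
- manip.sign_off(): hands the job in, once; it reports no verdict.
The state is a dict: "time": time; "joint_pos": joint angles; "qd": joint speeds; "effort": joint torques, N m; "position": TCP position; "ee_rot": TCP orientation; "contact_force": force on the tool from outside, world axes, zero at the start; "ft_torque": the same for the moment, N m; "opening": finger opening in m.
Only numpy, scipy, OpenCV 4.12 (cv2) and the standard library are available. Lean on these libraries where they do the work, as an engineer would, in place of code of your own. Each camera call takes 0.05 s, during which the arm holds its last target.

## Working session

There is one attempt and no reset: what is moved stays moved. The work goes in short steps, Python scripts to look and compute and a tool call to move; the robot and the scene stay as the last step left them, time stands still between calls to the robot, and variables do not carry over. Pictures are saved under pics/ and viewed, and the job is handed in when it is done.

Besides the shell and the picture viewer there is one more tool, called as name([rows], argument=value, ...), one row to a line, values as JSON. play_rows: Moves the arm, as the interface text tells. Its arguments: {"type":"object","properties":{"series":{"type":"array"},"grip_force":{"type":"number"}},"required":["series"]}

```bash
mkdir -p pics; python3 - <<'E'
from station import readout, snapshot, manip
import cv2,numpy as np
s=readout.state(); print({k:np.round(v,3).tolist() for k,v in s.items()}); print(manip.grasp_offset)
for n in ["scene","top","wrist"]:
    d=snapshot(n); cv2.imwrite(f"pics/{n}0.png",d["pixels"]); np.savez(f"pics/{n}0.npz",**d)
    print(n,np.round(d["K"],1).tolist(),d["dist_coeffs"],d["xyz"],np.round(d["attitude"],3).tolist())
E
```

```text
{'time': 0.0, 'joint_pos': [0.906, 0.182, 1.608, 0.0, 1.354, -0.206], 'qd': [0.0, 0.002, -0.001, 0.0, -0.001, 0.001], 'effort': [-0.003, -44.488, -35.133, -0.001, 0.009, -0.0], 'position': [0.254, 0.515, 0.204], 'ee_rot': [[0.443, -0.001, -0.897], [0.897, -0.001, 0.443], [-0.002, -1.0, 0.0]], 'contact_force': [-0.455, -0.411, -0.244], 'ft_torque': [0.025, -0.054, 0.021], 'opening': 0.085}
0.0187
scene [[388.1, 0.0, 253.7], [0.0, 388.1, 190.2], [0.0, 0.0, 1.0]] [0.04088037 0.         0.         0.         0.        ] [1.02639316 0.53836468 1.13134628] [[-0.73, -0.531, 0.429], [0.683, -0.553, 0.478], [-0.016, 0.642, 0.766]]
top [[347.4, 0.0, 252.0], [0.0, 347.4, 193.6], [0.0, 0.0, 1.0]] [0.0114289 0.        0.        0.        0.       ] [ 0.43121381 -0.02821794  1.49577761] [[-0.013, 0.996, -0.094], [-1.0, -0.012, 0.013], [0.012, 0.094, 0.996]]
wrist [[316.9, 0.0, 257.1], [0.0, 316.9, 192.9], [0.0, 0.0, 1.0]] [-0.08008529  0.          0.          0.          0.        ] [0.19217362 0.5464769  0.37303537] [[0.443, -0.862, -0.247], [0.896, 0.426, 0.123], [-0.001, -0.276, 0.961]]
```

View pics/scene0.png

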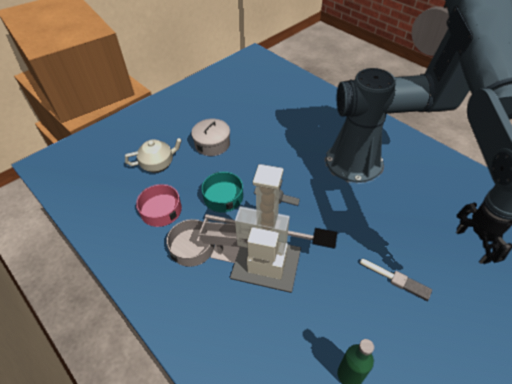

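View pics/top0.png

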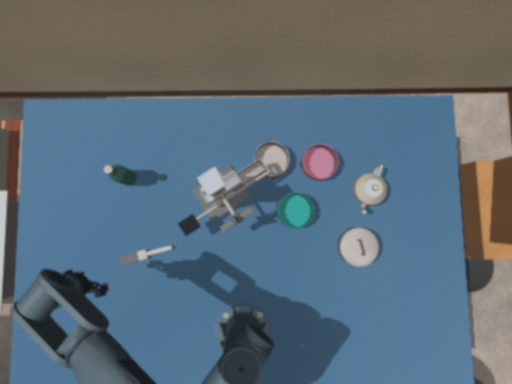

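View pics/wrist0.png

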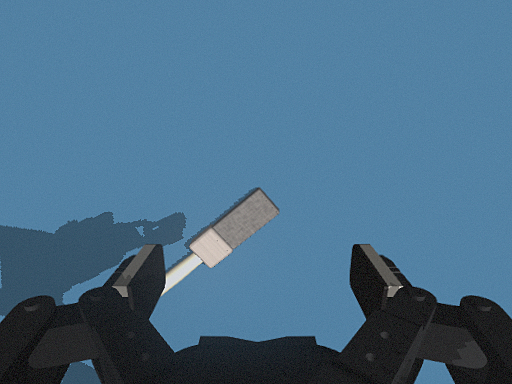

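```bash
python3 - <<'E'
import cv2,numpy as np
t=cv2.imread("pics/top0.png")[125:255,160:320]
cv2.imwrite("pics/top_c.png",cv2.resize(t,None,fx=5,fy=4.6 and 5,interpolation=cv2.INTER_CUBIC)[:600])
s=cv2.imread("pics/scene0.png")[150:300,150:350]
cv2.imwrite("pics/scene_c.png",cv2.resize(s,None,fx=4,fy=4,interpolation=cv2.INTER_CUBIC))
E
```

```text
(no output)
```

View pics/top_c.png

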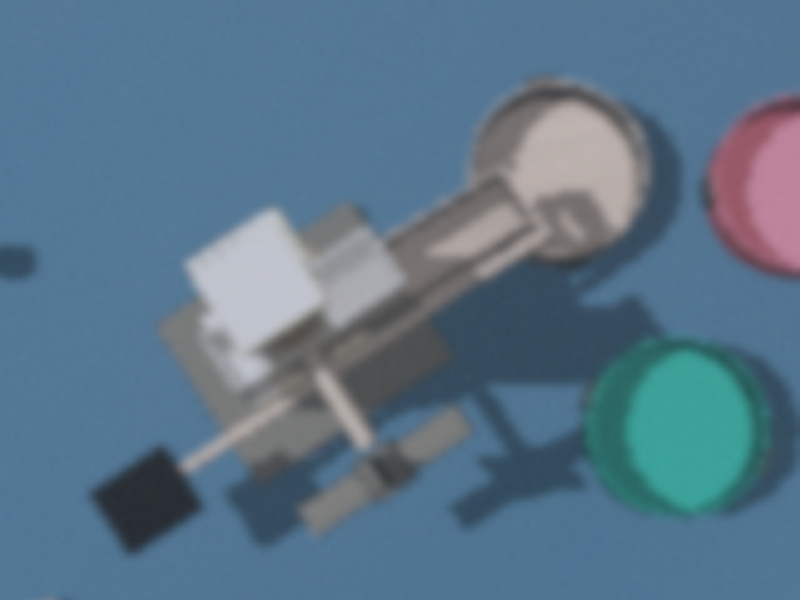

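View pics/scene_c.png

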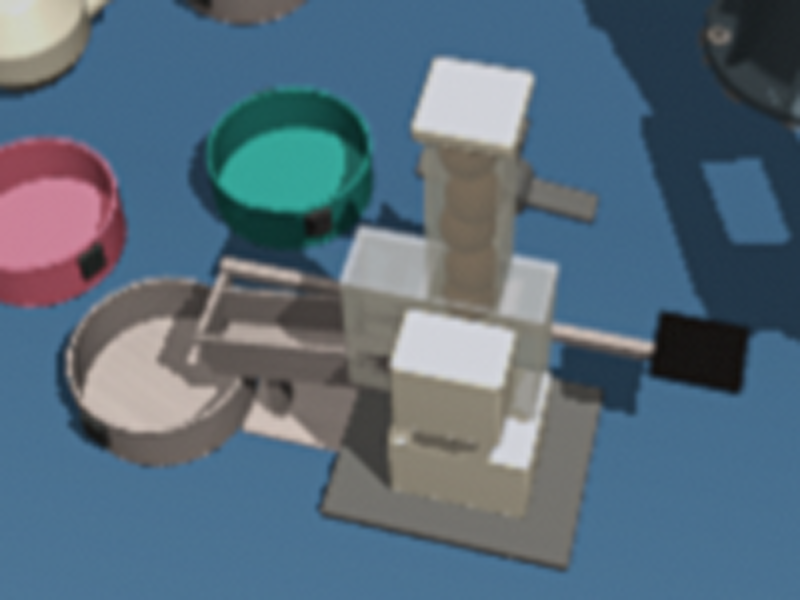

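```bash
cat > h.py <<'E'
import cv2,numpy as np
def ray(d,uv):
    u=cv2.undistortPoints(np.array([[uv]],float),d["K"],d["dist_coeffs"])[0,0]
    return d["xyz"],d["attitude"]@np.array([u[0],-u[1],-1])
def plane(d,uv,z):
    o,r=ray(d,uv); return o+r*(z-o[2])/r[2]
def proj(d,p):
    c=d["attitude"].T@(np.asarray(p)-d["xyz"]); 
    return cv2.projectPoints(np.array([[c[0],-c[1],-c[2]]]),np.zeros(3),np.zeros(3),d["K"],d["dist_coeffs"])[0][0,0]
def tri(ds,uvs):
    A=np.zeros((3,3));b=np.zeros(3)
    for d,uv in zip(ds,uvs):
        o,r=ray(d,uv); r=r/np.linalg.norm(r); P=np.eye(3)-np.outer(r,r);A+=P;b+=P@o
    return np.linalg.solve(A,b)
E
python3 - <<'E'
from h import *
T=np.load("pics/top0.npz");S=np.load("pics/scene0.npz")
def black(d,box):
    x0,y0,x1,y1=box; m=(d["pixels"].max(2)<60).astype(np.uint8); mm=np.zeros_like(m); mm[y0:y1,x0:x1]=m[y0:y1,x0:x1]
    n,l,st,c=cv2.connectedComponentsWithStats(mm); k=1+st[1:,4].argmax(); 
    r=cv2.minAreaRect(np.argwhere(l==k)[:,::-1].astype(np.float32)); print(st[k],c[k],r); return c[k],r
a,r=black(T,(175,208,205,240)); b,_=black(S,(308,222,342,252))
print("pad top@.14",plane(T,a,.14),"scene@.138",plane(S,b,.138),tri([T,S],[a,b]))
c=lambda x,y:(160+x/5-.4,125+y/5-.4)
pad=plane(T,a,.14)
L=plane(T,c(312,517),.185);R=plane(T,c(460,425),.185)
print("knob ends",L,R,(L+R)/2, np.linalg.norm(L-R), "yaxis dir",(L-R)/np.linalg.norm(L-R))
k=(L+R)/2
for zt in (.257,): print("top paddle",plane(T,c(387,468),zt))
# yaw from knob->pad : local vector (85,168)
v=pad[:2]-k[:2]; yaw=np.arctan2(v[1],v[0])-np.arctan2(168,85); print("dist",np.linalg.norm(v),"exp .1883 yaw",yaw, "yaw paddles",np.arctan2(-(L-R)[0],(L-R)[1]))
yaw2=np.arctan2(-(L-R)[0],(L-R)[1])
bx=[np.array(p) for p in [(160,325),(270,478),(453,353),(350,205)]]
P=[plane(T,c(*p),.01) for p in bx]; print("base corners",np.round(P,3).tolist(),"mid",np.mean(P,0), np.arctan2(P[1][1]-P[2][1],P[1][0]-P[2][0])-np.pi/2)
for y in (yaw,yaw2):
    Rm=np.array([[np.cos(y),-np.sin(y)],[np.sin(y),np.cos(y)]]); print("origin from knob",k[:2]+Rm@[.13,0]," from pad",pad[:2]-Rm@[-.045,.168])
E
```

```text
[180 216  19  18 182] [188.93956044 224.66483516] ((188.96153259277344, 224.69229125976562), (12.203402519226074, 14.699554443359375), 56.30992889404297)
[312 228  26  20 378] [324.72751323 237.42063492] ((324.48077392578125, 237.0961456298828), (23.73004913330078, 16.865985870361328), 11.309932708740234)
pad top@.14 [0.44065152 0.20026815 0.14      ] scene@.138 [0.44207286 0.2031737  0.138     ] [0.44035716 0.201606   0.13445269]
knob ends [0.42621089 0.06898675 0.185     ] [ 0.49378828 -0.04292212  0.185     ] [0.45999958 0.01303231 0.185     ] 0.13072987425533225 yaxis dir [-0.5169239   0.85603136  0.        ]
top paddle [0.46043689 0.01019951 0.257     ]
dist 0.18823285337240905 exp .1883 yaw 0.5713679309293591 yaw paddles 0.5432535892225163
base corners [[0.591, 0.211, 0.01], [0.459, 0.118, 0.01], [0.564, -0.04, 0.01], [0.694, 0.048, 0.01]] mid [0.5769993  0.08423678 0.01      ] 0.5886874675619702
origin from knob [0.56935064 0.08333413]  from pad [0.56935539 0.08328818]
origin from knob [0.57128366 0.08023242]  from pad [0.56601615 0.07971646]
```

play_rows([
  {"grip":-1,"dx":0,"dy":0,"dz":0.03,"roll":-0.09},
  {"grip":-1,"dx":0,"dy":0,"dz":0.03,"roll":-0.09},
  {"grip":-1,"dx":0,"dy":0,"dz":0.03,"roll":-0.09},
  {"grip":-1,"dx":0.013,"dy":-0.033,"dz":0,"roll":-0.09},
  {"grip":-1,"dx":0.013,"dy":-0.033,"dz":0,"roll":-0.09},
  {"grip":-1,"dx":0.013,"dy":-0.033,"dz":0,"roll":-0.09},
  {"grip":-1,"dx":0.013,"dy":-0.033,"dz":0,"roll":0},
  {"grip":-1,"dx":0.013,"dy":-0.033,"dz":0,"roll":0},
  {"grip":-1,"dx":0.013,"dy":-0.033,"dz":0,"roll":0},
  {"grip":-1,"dx":0.013,"dy":-0.033,"dz":0,"roll":0},
  {"grip":-1,"dx":0.013,"dy":-0.033,"dz":0,"roll":0},
  {"grip":-1,"dx":0,"dy":0,"dz":0,"roll":0},
])

```text
time: 1.15
position: [0.3605, 0.2468, 0.2948]
ee_rot: [[0.844, 0.001, -0.537], [0.537, -0.002, 0.844], [-0.001, -1.0, -0.003]]
contact_force: [0.3, 0.2, 0.4]
opening: 0.0003
```

```bash
python3 - <<'E'
from station import readout, snapshot
from h import *
d=snapshot("wrist"); cv2.imwrite("pics/wrist1.png",d["pixels"]); np.savez("pics/wrist1.npz",**d)
k=[.460,.012,.185]; pad=[.4405,.2005,.14]
for p in ([.460,.012,.257],k,pad): print(proj(d,p))
s=readout.state(); print(s["time"],s["position"],s["ee_rot"].round(3).tolist() if hasattr(s["ee_rot"],"round") else s["ee_rot"],s["opening"])
E
```

```text
[213.16694701 452.44932145]
[220.62193834 391.2843417 ]
[294.69347805 243.17304159]
1.2 [0.35973809 0.24898842 0.29486974] [[0.844, 0.0, -0.537], [0.537, -0.001, 0.844], [-0.0, -1.0, -0.001]] 5.73743759419368e-05
```

View pics/wrist1.png

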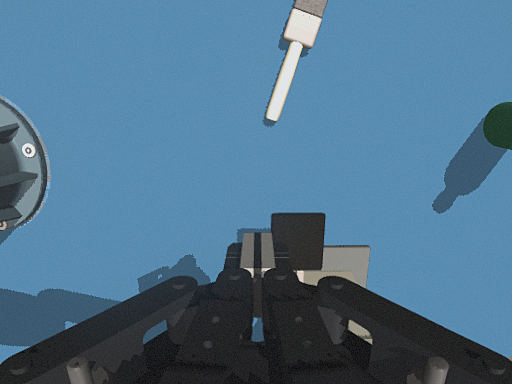

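play_rows([
  {"grip":-1,"dx":0.013,"dy":-0.0335,"dz":0,"roll":0},
  {"grip":-1,"dx":0.013,"dy":-0.0335,"dz":0,"roll":0},
  {"grip":-1,"dx":0.013,"dy":-0.0335,"dz":0,"roll":0},
  {"grip":-1,"dx":0.013,"dy":-0.0335,"dz":0,"roll":0},
  {"grip":-1,"dx":0.013,"dy":-0.0335,"dz":0,"roll":0},
  {"grip":-1,"dx":0.013,"dy":-0.0335,"dz":0,"roll":0},
  {"grip":-1,"dx":0,"dy":0,"dz":0,"roll":0},
  {"grip":-1,"dx":0,"dy":0,"dz":0,"roll":0},
])

```text
time: 1.87
position: [0.4369, 0.0499, 0.2946]
ee_rot: [[0.842, -0.001, -0.539], [0.539, 0.001, 0.842], [-0.0, -1.0, 0.001]]
contact_force: [0.5, 0.6, 0.1]
opening: 0.0003
```

```bash
python3 - <<'E'
from station import readout, snapshot
from h import *
a=snapshot("top")["pixels"][125:255,160:320];b=snapshot("scene")["pixels"][150:300,150:350]
cv2.imwrite("pics/t2.png",cv2.resize(a,None,fx=4,fy=4,interpolation=2));cv2.imwrite("pics/s2.png",cv2.resize(b,None,fx=4,fy=4,interpolation=2))
print(readout.state()["position"])
E
```

```text
[0.43636021 0.05159397 0.29474646]
```

View pics/t2.png

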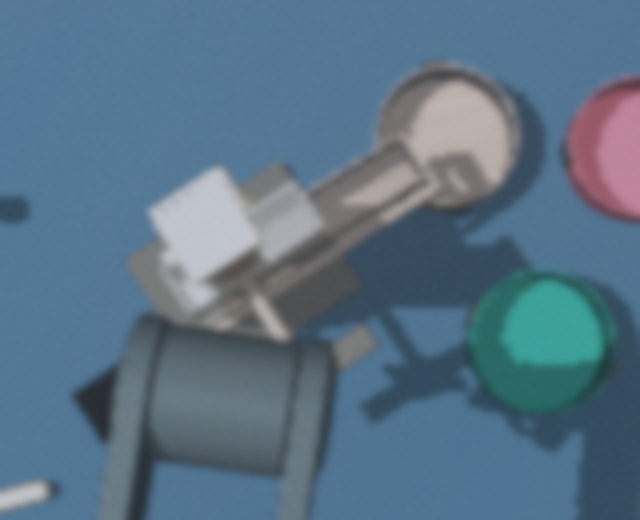

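View pics/s2.png

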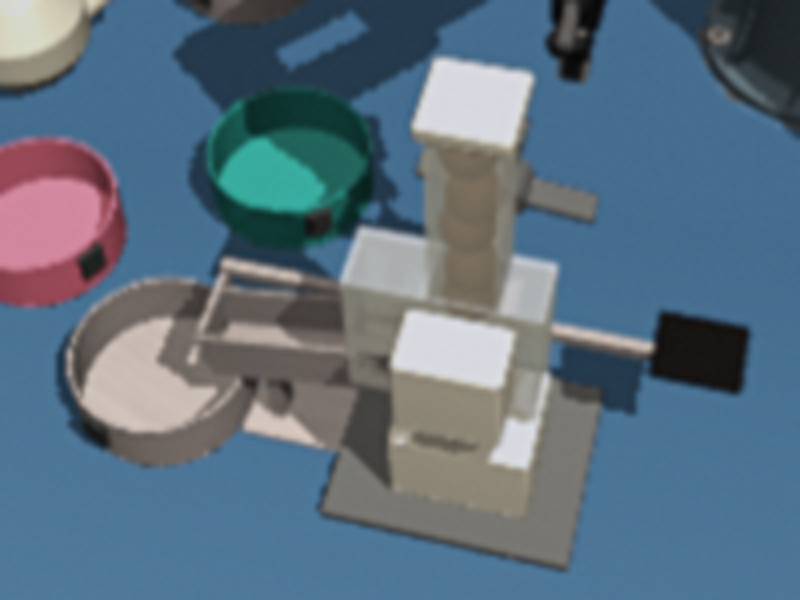

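play_rows([
  {"grip":-1,"dx":0,"dy":0,"dz":-0.026,"roll":0},
  {"grip":-1,"dx":0,"dy":0,"dz":-0.026,"roll":0},
  {"grip":-1,"dx":0,"dy":0,"dz":-0.026,"roll":0},
  {"grip":-1,"dx":0,"dy":0,"dz":0,"roll":0},
  {"grip":-1,"dx":0.0027,"dy":-0.0042,"dz":0,"roll":0},
  {"grip":-1,"dx":0.0027,"dy":-0.0042,"dz":0,"roll":0},
  {"grip":-1,"dx":0.0027,"dy":-0.0042,"dz":0,"roll":0},
  {"grip":-1,"dx":0.0027,"dy":-0.0042,"dz":0,"roll":0},
  {"grip":-1,"dx":0.0027,"dy":-0.0042,"dz":0,"roll":0},
  {"grip":-1,"dx":0.0027,"dy":-0.0042,"dz":0,"roll":0},
  {"grip":-1,"dx":0.0027,"dy":-0.0042,"dz":0,"roll":0},
  {"grip":-1,"dx":0,"dy":0,"dz":0,"roll":0},
])

```text
time: 2.97
position: [0.4562, 0.0202, 0.2172]
ee_rot: [[0.841, 0.0, -0.54], [0.54, -0.0, 0.841], [0.0, -1.0, -0.001]]
contact_force: [-1.0, -0.9, -0.2]
opening: 0.0002
```

play_rows([
  {"grip":-1,"dx":0.0027,"dy":-0.0042,"dz":0,"roll":0},
  {"grip":-1,"dx":0.0027,"dy":-0.0042,"dz":0,"roll":0},
  {"grip":-1,"dx":0.0027,"dy":-0.0042,"dz":0,"roll":0},
])

```text
time: 3.22
position: [0.4634, 0.0087, 0.2167]
ee_rot: [[0.841, -0.001, -0.542], [0.542, 0.001, 0.841], [-0.0, -1.0, 0.002]]
contact_force: [-1.6, 3.0, 0.7]
opening: 0.0003
```

play_rows([
  {"grip":-1,"dx":0.0027,"dy":-0.0042,"dz":0,"roll":0},
  {"grip":-1,"dx":0.0027,"dy":-0.0042,"dz":0,"roll":0},
  {"grip":-1,"dx":0.0027,"dy":-0.0042,"dz":0,"roll":0},
])

```text
time: 3.47
position: [0.4716, -0.004, 0.2168]
ee_rot: [[0.841, -0.001, -0.541], [0.541, 0.001, 0.841], [-0.0, -1.0, 0.001]]
contact_force: [-2.1, 3.5, 0.7]
opening: -0.0006
```

play_rows([
  {"grip":-1,"dx":0.0027,"dy":-0.0042,"dz":0,"roll":0},
  {"grip":-1,"dx":0.0027,"dy":-0.0042,"dz":0,"roll":0},
])

```text
time: 3.63
position: [0.4775, -0.0129, 0.2171]
ee_rot: [[0.841, 0.0, -0.541], [0.541, -0.0, 0.841], [0.0, -1.0, -0.0]]
contact_force: [-1.0, 3.5, 1.8]
opening: 0.0001
```

play_rows([
  {"grip":-1,"dx":0.0027,"dy":-0.0042,"dz":0,"roll":0},
  {"grip":-1,"dx":0.0027,"dy":-0.0042,"dz":0,"roll":0},
])

```text
time: 3.8
position: [0.4837, -0.0219, 0.2177]
ee_rot: [[0.841, 0.002, -0.541], [0.541, -0.001, 0.841], [0.001, -1.0, -0.002]]
contact_force: [-0.8, 1.2, 4.2]
opening: -0.0001
```

```bash
cat > look.py <<'E'
import sys
from station import readout, snapshot
from h import *
n=sys.argv[1]
b=snapshot("scene")["pixels"][150:300,150:350]
cv2.imwrite(f"pics/s{n}.png",cv2.resize(b,None,fx=4,fy=4,interpolation=2))
s=readout.state();print(s["time"],s["position"],s["contact_force"])
E
python3 look.py 3
```

```text
3.85 [ 0.48407862 -0.02262842  0.21783955] [-0.88519497  0.41825259  3.97154373]
```

View pics/s3.png

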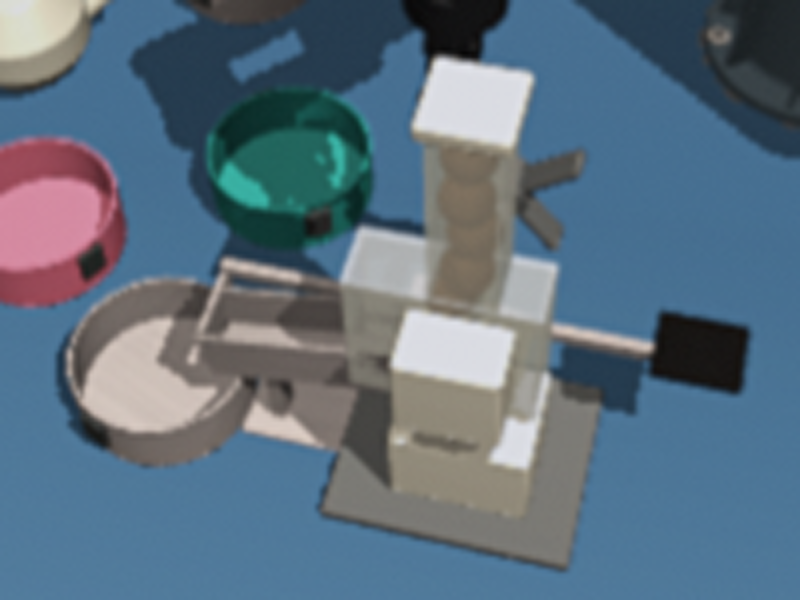

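play_rows([
  {"grip":-1,"dx":0.0016,"dy":-0.0025,"dz":-0.004,"roll":0},
  {"grip":-1,"dx":0,"dy":0,"dz":-0.004,"roll":0},
])

```text
time: 4.02
position: [0.4869, -0.026, 0.2114]
ee_rot: [[0.841, 0.006, -0.541], [0.541, -0.005, 0.841], [0.003, -1.0, -0.008]]
contact_force: [1.4, -4.1, 15.1]
opening: 0.0002
```

```bash
python3 look.py 4
```

```text
4.0667 [ 0.48665315 -0.02569033  0.21070052] [ 0.99731494 -1.51252308  4.2184185 ]
```

View pics/s4.png

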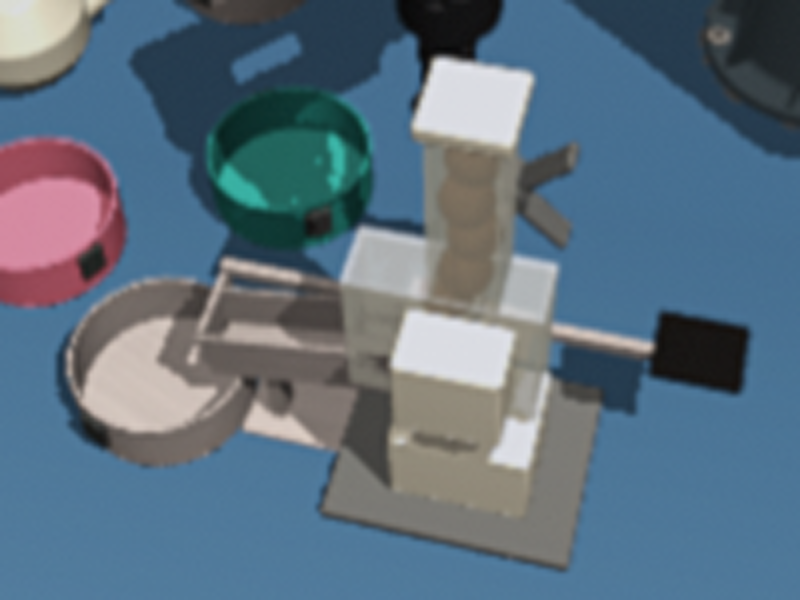

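play_rows([
  {"grip":-1,"dx":0,"dy":0,"dz":0,"roll":0},
  {"grip":-1,"dx":0,"dy":0,"dz":0,"roll":0},
  {"grip":-1,"dx":0,"dy":0,"dz":0,"roll":0},
  {"grip":-1,"dx":0,"dy":0,"dz":0,"roll":0},
])

```text
time: 4.4
position: [0.486, -0.0249, 0.2106]
ee_rot: [[0.841, 0.005, -0.541], [0.541, -0.003, 0.841], [0.002, -1.0, -0.005]]
contact_force: [1.2, -2.0, 5.3]
opening: -0.0001
```

```bash
python3 look.py 5
```

```text
4.45 [ 0.48603269 -0.02492138  0.21059447] [ 1.32676837 -2.48509179  5.69876082]
```

View pics/s5.png

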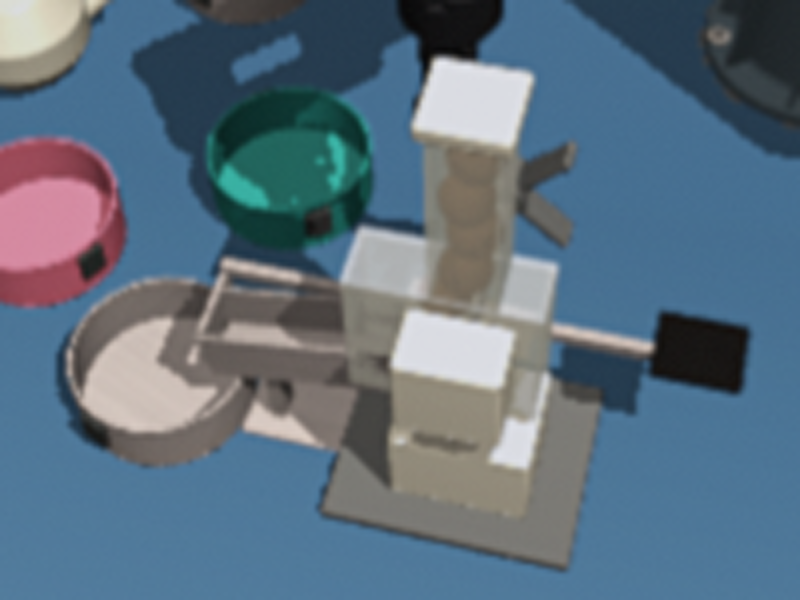

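```bash
python3 - <<'E'
from h import *
S=np.load("pics/scene0.npz");T=np.load("pics/top0.npz")
ex=np.array([.842,.54,0]);ey=np.array([-.54,.842,0]);k=np.array([.46,.012,.185])
for t in range(0,75,10):
    a=np.radians(t); out=[]
    for base in (a,a-np.pi/2):
        d=np.cos(base)*ey+np.array([0,0,1])*np.sin(base)
        for x in(-.013,.013): out.append((proj(S,k+.072*d+x*ex)-150)*4)
    print(t,np.round(out).astype(int).tolist())
E
```

```text
0 [[597, 185], [591, 211], [504, 224], [498, 249]]
10 [[597, 175], [591, 200], [519, 226], [513, 251]]
20 [[594, 164], [588, 190], [534, 227], [528, 252]]
30 [[588, 153], [582, 179], [548, 225], [542, 250]]
40 [[580, 143], [573, 169], [561, 222], [555, 247]]
50 [[569, 133], [562, 159], [572, 218], [566, 243]]
60 [[556, 125], [549, 150], [582, 211], [576, 237]]
70 [[542, 117], [535, 143], [589, 204], [584, 229]]
```

```bash
python3 - <<'E'
from station import readout, snapshot
from h import *
w=snapshot("wrist");cv2.imwrite("pics/w6.png",w["pixels"])
a=snapshot("top")["pixels"][125:255,160:320]
cv2.imwrite("pics/t6.png",cv2.resize(a,None,fx=4.5,fy=4.5,interpolation=2))
E
```

```text
(no output)
```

View pics/w6.png

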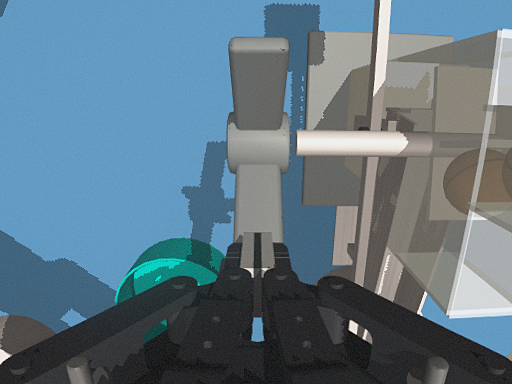

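View pics/t6.png

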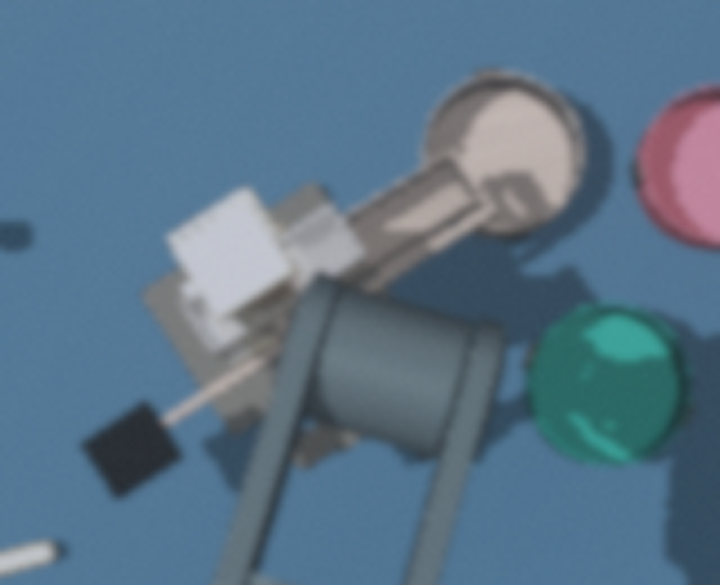

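```bash
python3 - <<'E'
from station import snapshot,readout
from h import *
S=snapshot("wrist");print(readout.state()["time"])
np.savez("pics/w6.npz",**S)
ex=np.array([.842,.54,0]);ey=np.array([-.54,.842,0]);k=np.array([.46,.012,.185]);z=np.array([0,0,1.])
print("hub",proj(S,k),proj(S,k+.013*ex),"tcp",proj(S,readout.state()["position"]))
for t in range(30,80,10):
    a=np.radians(t); out=[]
    for base in (a,a+np.pi/2):
        d=np.cos(base)*ey+z*np.sin(base)
        for x in(-.013,.013): out.append(proj(S,k+.072*d+x*ex))
    print(t,np.round(out).astype(int).tolist())
E
```

```text
4.6
hub [252.70880059 143.98185671] [273.96461007 144.00093476] tcp [255.90947317 228.78284773]
30 [[223, 19], [280, 19], [223, 242], [280, 242]]
40 [[221, 31], [281, 31], [225, 255], [279, 255]]
50 [[219, 49], [283, 49], [227, 262], [277, 262]]
60 [[218, 74], [284, 74], [229, 265], [276, 265]]
70 [[217, 104], [284, 104], [231, 263], [274, 263]]
```

```bash
python3 - <<'E'
from h import *
a=cv2.imread("pics/w6.png")[100:300,180:340];b=cv2.imread("pics/wrist1.png")[100:300,180:340]
cv2.imwrite("pics/w6c.png",np.hstack([cv2.resize(i,None,fx=2.5,fy=3,interpolation=2) for i in(a,b)]))
E
```

```text
(no output)
```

View pics/w6c.png

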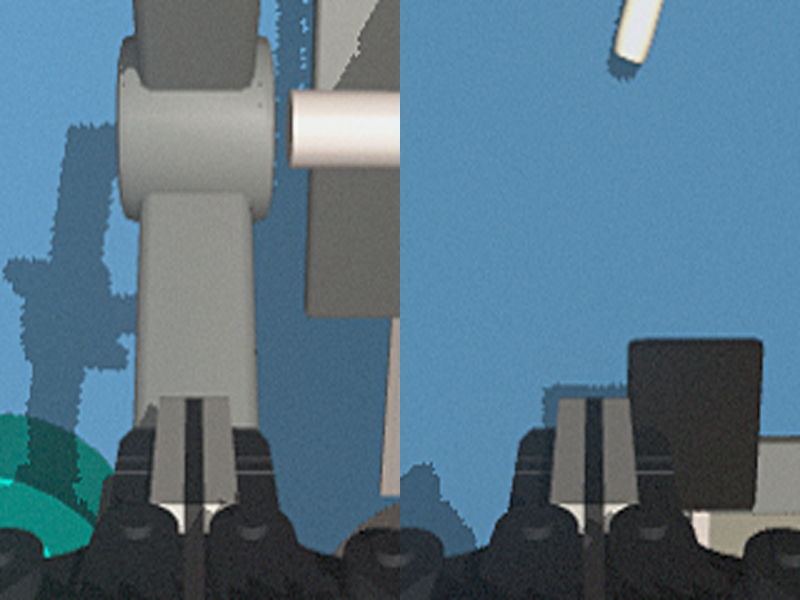

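```bash
python3 - <<'E'
from h import *
S=dict(np.load("pics/w6.npz"))
ex=np.array([.842,.54,0]);ey=np.array([-.54,.842,0]);k=np.array([.464,.016,.185]);z=np.array([0,0,1.])
print(S["xyz"],S["attitude"].round(3).tolist())
for t in (40,50,60,65,70):
    a=np.radians(t); out=[]
    for base,off in ((a,-.0045),(a,.0045),(a+np.pi/2,-.0045)):
        d=np.cos(base)*ey+z*np.sin(base); n=-np.sin(base)*ey+z*np.cos(base)
        for r in (.02,.05,.06,.072):
            p,q=[proj(S,k+r*d+off*n+x*ex) for x in(-.013,.013)]; out.append((int(p[0]),int(q[0]),int(p[1])))
    print(t,out)
tcp=np.array([.486,-.025,.2106])
for dz in(-.011,0,.011): print(proj(S,tcp+dz*ey))
E
```

```text
[0.44795414 0.03473178 0.3790642 ] [[0.841, -0.518, -0.154], [0.541, 0.808, 0.235], [0.003, -0.281, 0.96]]
40 [(239, 285, 112), (236, 289, 65), (235, 291, 47), (234, 293, 22), (238, 285, 123), (235, 290, 77), (234, 292, 58), (233, 295, 33), (239, 285, 162), (237, 288, 208), (236, 289, 226), (235, 290, 248)]
50 [(239, 285, 115), (236, 290, 76), (234, 292, 60), (233, 295, 38), (238, 286, 129), (235, 291, 91), (234, 293, 75), (232, 296, 53), (239, 284, 167), (238, 286, 217), (237, 287, 235), (237, 288, 258)]
60 [(238, 285, 120), (235, 291, 90), (234, 293, 78), (232, 297, 60), (238, 286, 135), (235, 292, 108), (233, 294, 96), (231, 298, 80), (239, 284, 171), (238, 285, 222), (238, 285, 240), (238, 286, 262)]
65 [(238, 285, 122), (235, 291, 99), (233, 294, 88), (231, 298, 74), (238, 286, 138), (235, 292, 117), (233, 294, 108), (231, 298, 95), (239, 284, 172), (239, 284, 223), (239, 285, 241), (239, 285, 262)]
70 [(238, 286, 125), (235, 292, 107), (233, 294, 99), (231, 298, 89), (238, 286, 141), (234, 292, 127), (233, 295, 120), (231, 298, 111), (239, 283, 173), (239, 284, 224), (239, 284, 241), (239, 284, 262)]
[255.82169338 246.31784214]
[255.81293668 228.88277048]
[255.8045357  210.78850315]
```

play_rows([
  {"grip":-1,"dx":0,"dy":0,"dz":-0.004,"roll":0},
  {"grip":-1,"dx":0,"dy":0,"dz":-0.003,"roll":0},
])

```text
time: 4.77
position: [0.486, -0.0248, 0.2035]
ee_rot: [[0.841, 0.005, -0.541], [0.541, -0.003, 0.841], [0.002, -1.0, -0.005]]
contact_force: [1.0, 0.8, 0.5]
opening: 0.0001
```

```bash
python3 look.py 7
```

```text
4.8167 [ 0.48477    -0.02418755  0.20203601] [-0.67241445  0.3851903  -0.38506206]
```

View pics/s7.png

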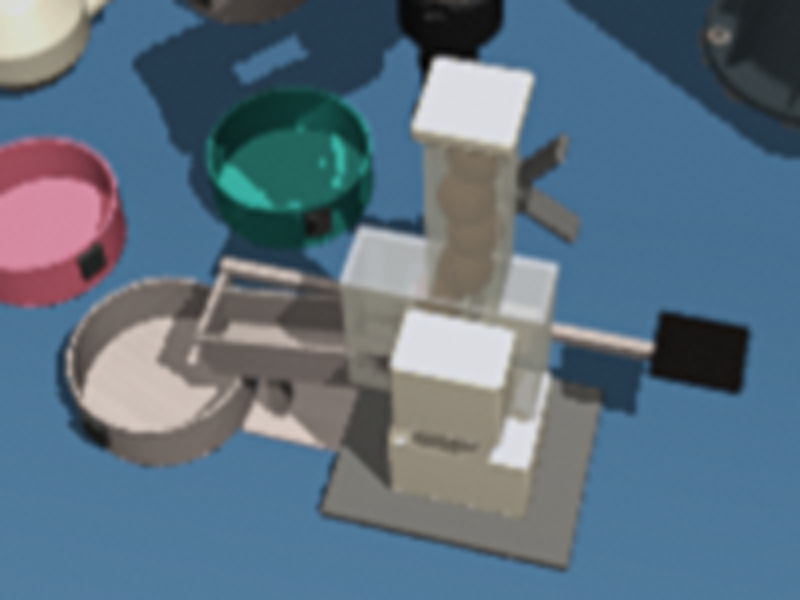

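play_rows([
  {"grip":-1,"dx":0,"dy":0,"dz":0,"roll":0},
  {"grip":-1,"dx":0,"dy":0,"dz":0,"roll":0},
  {"grip":-1,"dx":0,"dy":0,"dz":0,"roll":0},
])

```text
time: 5.07
position: [0.484, -0.0234, 0.2017]
ee_rot: [[0.841, -0.001, -0.541], [0.541, 0.0, 0.841], [-0.0, -1.0, 0.0]]
contact_force: [-0.5, -0.1, -0.2]
opening: 0.0
```

```bash
python3 look.py 8; python3 - <<'E'
from station import snapshot
import cv2
cv2.imwrite("pics/w8.png",snapshot("wrist")["pixels"])
E
```

```text
5.1167 [ 0.48401463 -0.02334198  0.20178555] [-0.5992458  -0.12253724 -0.27956757]
```

View pics/s8.png

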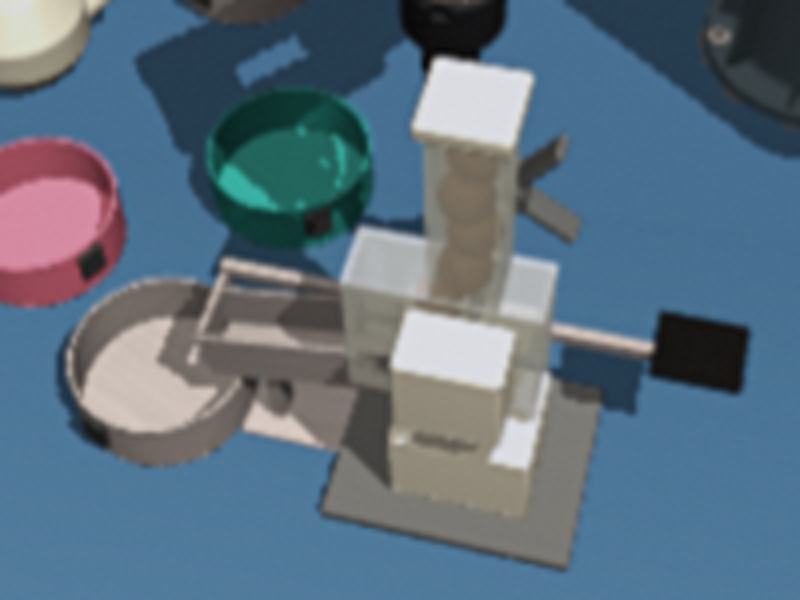

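View pics/w8.png

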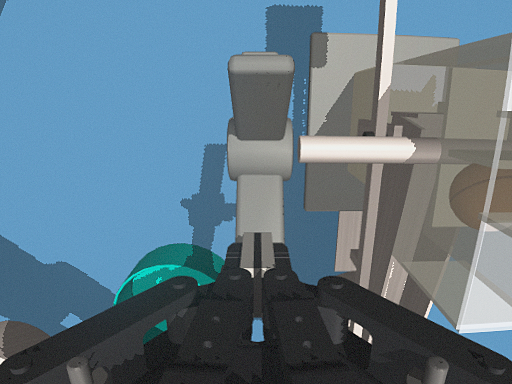

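```bash
python3 - <<'E'
from h import *
S=np.load("pics/scene0.npz")
for z in (0,.01,.02,.03): print(z,(proj(S,[.4364,.0512,.2947+z])-150)*4)
i=cv2.imread("pics/s2.png")[0:160,480:680]; cv2.imwrite("pics/s2c.png",cv2.resize(i,None,fx=3,fy=3,interpolation=2))
E
```

```text
0 [568.97335979  98.40797783]
0.01 [569.80472422  89.06943133]
0.02 [570.6480645   79.60143523]
0.03 [571.50364866  70.00119056]
```

View pics/s2c.png

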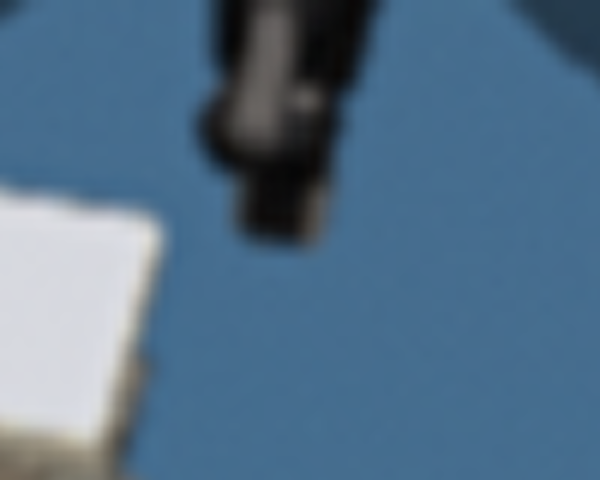

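play_rows([
  {"grip":-1,"dx":0,"dy":0,"dz":-0.003,"roll":0},
  {"grip":-1,"dx":0,"dy":0,"dz":-0.003,"roll":0},
  {"grip":-1,"dx":0,"dy":0,"dz":0,"roll":0},
])

```text
time: 5.42
position: [0.4837, -0.0232, 0.1951]
ee_rot: [[0.841, -0.001, -0.541], [0.541, 0.0, 0.841], [-0.001, -1.0, 0.001]]
contact_force: [-1.3, 0.3, 0.6]
opening: -0.0001
```

```bash
python3 look.py 9
```

```text
5.4667 [ 0.48372231 -0.02324139  0.19536393] [ 0.6311062  -0.55739824  0.80401573]
```

View pics/s9.png

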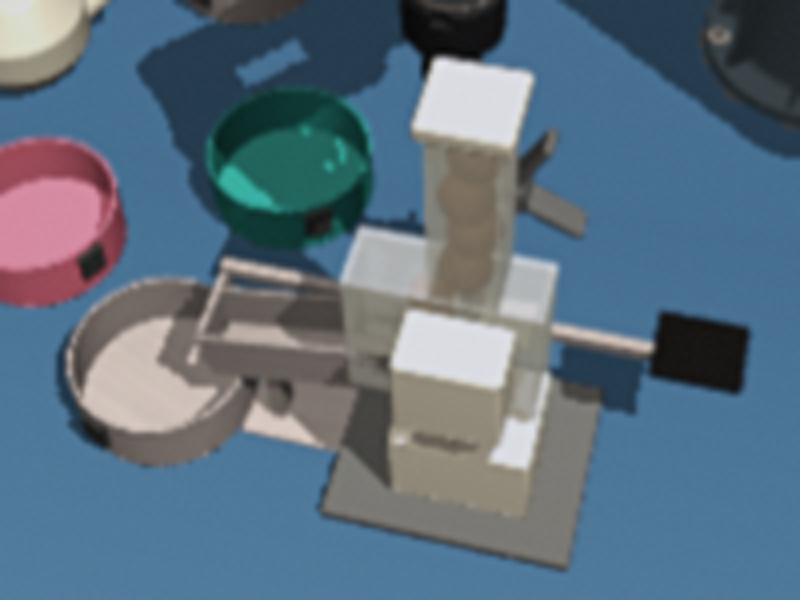

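play_rows([
  {"grip":-1,"dx":0,"dy":0,"dz":-0.003,"roll":0},
  {"grip":-1,"dx":0,"dy":0,"dz":-0.003,"roll":0},
  {"grip":-1,"dx":0,"dy":0,"dz":0,"roll":0},
])

```text
time: 5.72
position: [0.4837, -0.0232, 0.1892]
ee_rot: [[0.841, -0.001, -0.541], [0.541, 0.0, 0.841], [-0.001, -1.0, 0.001]]
contact_force: [-0.4, -0.1, -0.2]
opening: 0.0
```

```bash
python3 look.py 10; python3 - <<'E'
from station import snapshot
import cv2
cv2.imwrite("pics/w10.png",snapshot("wrist")["pixels"])
E
```

```text
5.7667 [ 0.48379996 -0.02323152  0.18946632] [-0.80415877  0.2207074   0.24127282]
```

View pics/s10.png

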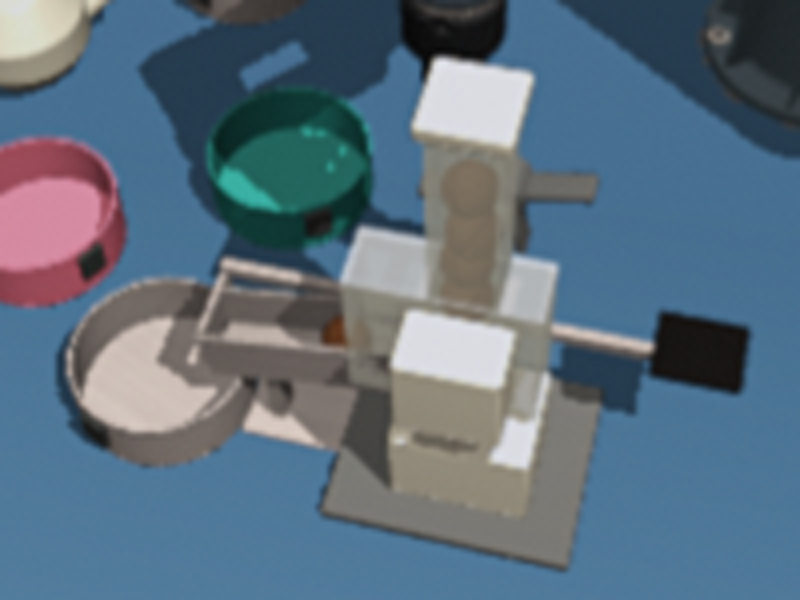

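View pics/w10.png

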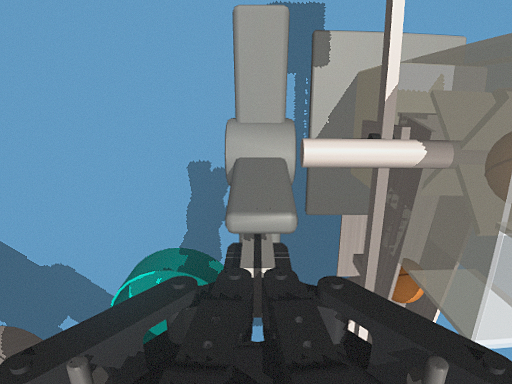

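play_rows([
  {"grip":-1,"dx":0,"dy":0,"dz":0.026,"roll":0},
  {"grip":-1,"dx":0,"dy":0,"dz":0.026,"roll":0},
  {"grip":-1,"dx":0,"dy":0,"dz":0.026,"roll":0},
  {"grip":-1,"dx":0,"dy":0,"dz":0,"roll":0},
  {"grip":-1,"dx":-0.0143,"dy":0.0243,"dz":0,"roll":0},
  {"grip":-1,"dx":-0.0143,"dy":0.0243,"dz":0,"roll":0},
  {"grip":-1,"dx":-0.0143,"dy":0.0243,"dz":0,"roll":0},
  {"grip":-1,"dx":0,"dy":0,"dz":0,"roll":0},
  {"grip":-1,"dx":0,"dy":0,"dz":-0.025,"roll":0},
  {"grip":-1,"dx":0,"dy":0,"dz":-0.025,"roll":0},
  {"grip":-1,"dx":0,"dy":0,"dz":-0.022,"roll":0},
  {"grip":-1,"dx":0,"dy":0,"dz":0,"roll":0},
])

```text
time: 6.82
position: [0.4383, 0.0498, 0.1916]
ee_rot: [[0.841, -0.008, -0.541], [0.541, 0.001, 0.841], [-0.006, -1.0, 0.005]]
contact_force: [-1.9, 0.1, -0.9]
opening: -0.0002
```

```bash
python3 look.py 11
```

```text
6.8667 [0.43958051 0.04961803 0.19401077] [0.96151991 0.86017684 0.3200068 ]
```

View pics/s11.png

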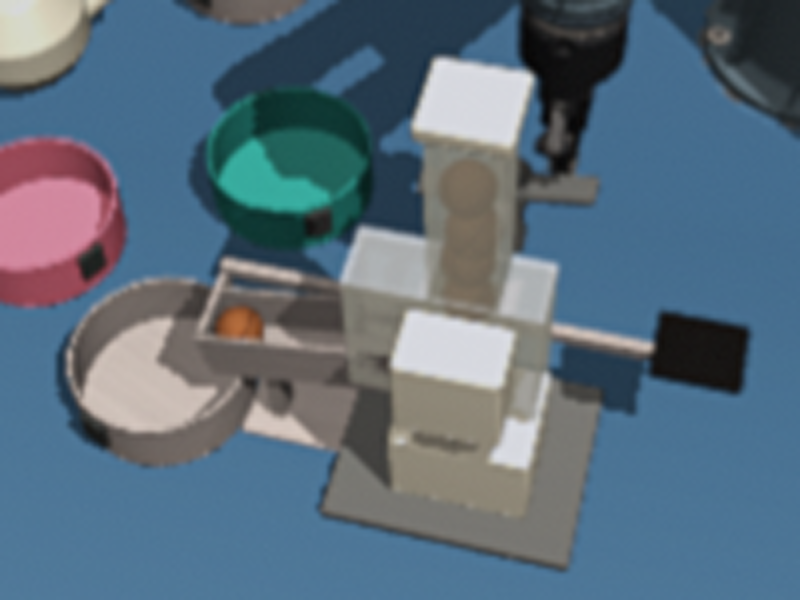

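play_rows([
  {"grip":-1,"dx":0.0032,"dy":-0.0051,"dz":0,"roll":0},
  {"grip":-1,"dx":0.0032,"dy":-0.0051,"dz":0,"roll":0},
  {"grip":-1,"dx":0.0032,"dy":-0.0051,"dz":0,"roll":0},
  {"grip":-1,"dx":0.0032,"dy":-0.0051,"dz":0,"roll":0},
  {"grip":-1,"dx":0.0032,"dy":-0.0051,"dz":0,"roll":0},
  {"grip":-1,"dx":0.0032,"dy":-0.0051,"dz":0,"roll":0},
  {"grip":-1,"dx":0.0032,"dy":-0.0051,"dz":0,"roll":0},
  {"grip":-1,"dx":0.0032,"dy":-0.0051,"dz":0,"roll":0},
  {"grip":-1,"dx":0.0032,"dy":-0.0051,"dz":0,"roll":0},
])

```text
time: 7.62
position: [0.4689, 0.0048, 0.1953]
ee_rot: [[0.841, -0.004, -0.542], [0.542, 0.003, 0.841], [-0.001, -1.0, 0.005]]
contact_force: [-4.0, 6.6, 2.2]
opening: -0.0
```

play_rows([
  {"grip":-1,"dx":0.0032,"dy":-0.0051,"dz":0,"roll":0},
  {"grip":-1,"dx":0.0032,"dy":-0.0051,"dz":0,"roll":0},
])

```text
time: 7.78
position: [0.4758, -0.0058, 0.1957]
ee_rot: [[0.841, -0.002, -0.542], [0.542, 0.002, 0.841], [-0.001, -1.0, 0.003]]
contact_force: [-2.7, 3.8, 2.0]
opening: -0.0004
```

play_rows([
  {"grip":-1,"dx":0.0027,"dy":-0.0042,"dz":0,"roll":0},
  {"grip":-1,"dx":0,"dy":0,"dz":0,"roll":0},
])

```text
time: 7.95
position: [0.4798, -0.0117, 0.1961]
ee_rot: [[0.841, 0.0, -0.541], [0.541, -0.001, 0.841], [-0.0, -1.0, -0.001]]
contact_force: [-1.4, 0.3, 0.9]
opening: -0.0
```

```bash
python3 look.py 12
```

```text
8.0 [ 0.47961449 -0.01152529  0.19612918] [-0.66854086  0.19477952  1.43939151]
```

View pics/s12.png

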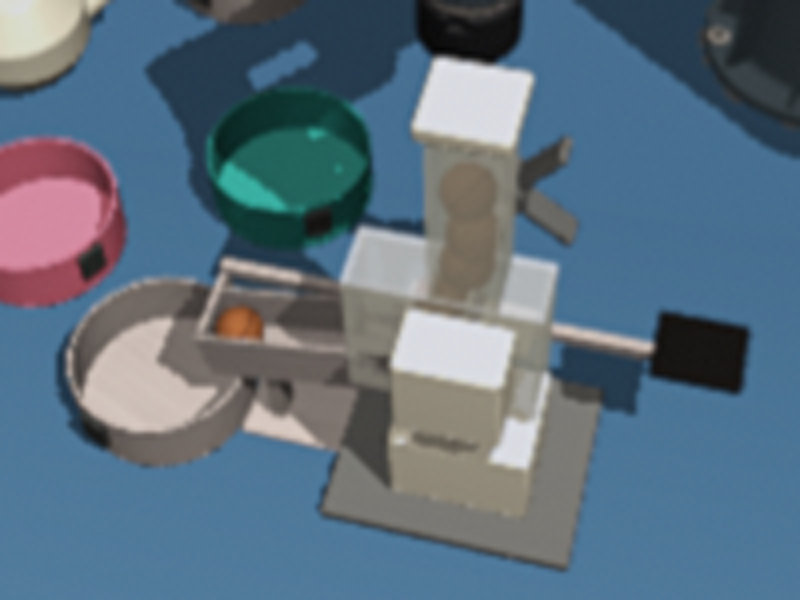

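play_rows([
  {"grip":-1,"dx":0.0027,"dy":-0.0042,"dz":0,"roll":0},
  {"grip":-1,"dx":0.0027,"dy":-0.0042,"dz":0,"roll":0},
  {"grip":-1,"dx":0,"dy":0,"dz":0,"roll":0},
])

```text
time: 8.25
position: [0.4852, -0.0202, 0.1961]
ee_rot: [[0.841, 0.001, -0.541], [0.541, -0.001, 0.841], [0.0, -1.0, -0.001]]
contact_force: [0.8, -0.8, -0.4]
opening: -0.0003
```

```bash
python3 look.py 13
```

```text
8.3 [ 0.48494508 -0.01983885  0.19601886] [-0.09812959  0.75751513  0.15743532]
```

View pics/s13.png

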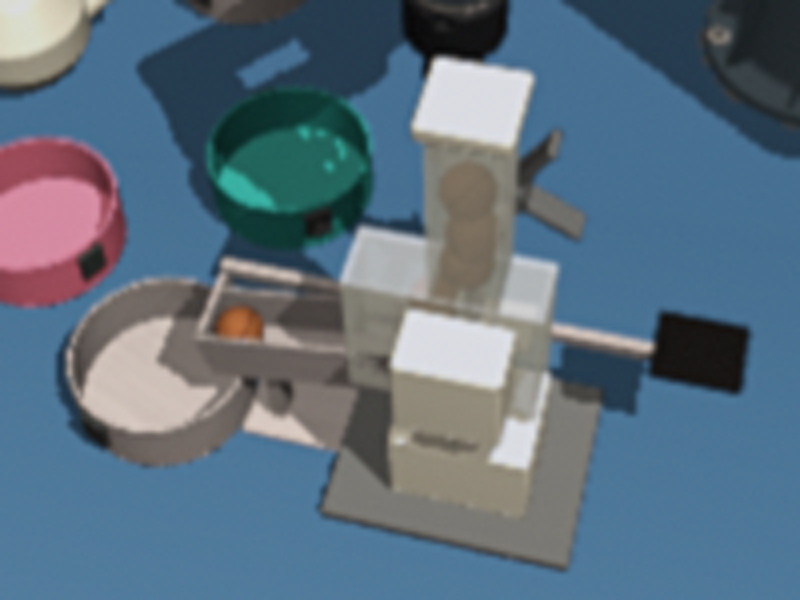

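play_rows([
  {"grip":-1,"dx":0.0011,"dy":-0.0017,"dz":-0.003,"roll":0},
  {"grip":-1,"dx":0,"dy":0,"dz":-0.003,"roll":0},
  {"grip":-1,"dx":0,"dy":0,"dz":0,"roll":0},
  {"grip":-1,"dx":0,"dy":0,"dz":0,"roll":0},
  {"grip":-1,"dx":0,"dy":0,"dz":0,"roll":0},
])

```text
time: 8.72
position: [0.4856, -0.0208, 0.1899]
ee_rot: [[0.841, -0.0, -0.541], [0.541, 0.0, 0.841], [-0.0, -1.0, 0.0]]
contact_force: [-0.2, 0.3, 0.0]
opening: -0.0
```

```bash
python3 look.py 14
```

```text
8.7667 [ 0.48561676 -0.02079779  0.18999025] [-0.64608691  1.27284545  0.26930798]
```

View pics/s14.png

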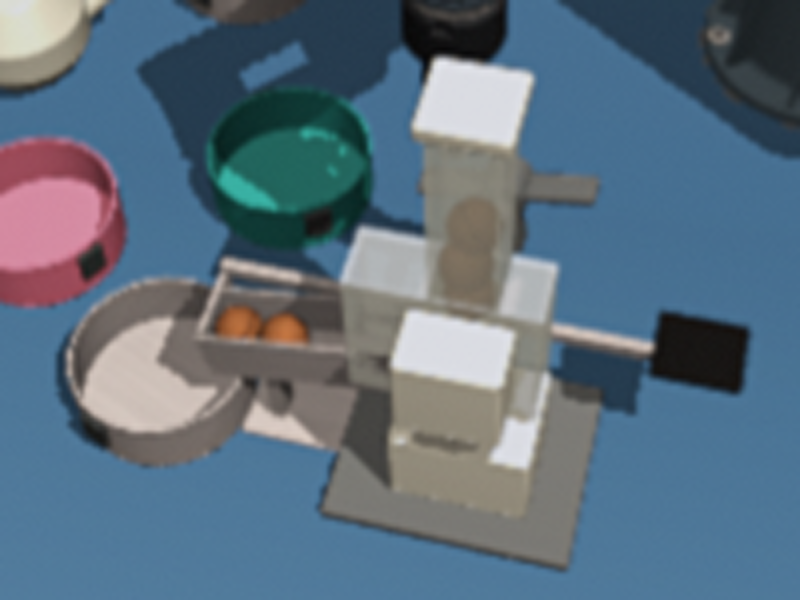

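play_rows([
  {"grip":-1,"dx":0,"dy":0,"dz":0.026,"roll":0},
  {"grip":-1,"dx":0,"dy":0,"dz":0.026,"roll":0},
  {"grip":-1,"dx":0,"dy":0,"dz":0.026,"roll":0},
  {"grip":-1,"dx":0,"dy":0,"dz":0,"roll":0},
  {"grip":-1,"dx":-0.015,"dy":0.0235,"dz":0,"roll":0},
  {"grip":-1,"dx":-0.015,"dy":0.0235,"dz":0,"roll":0},
  {"grip":-1,"dx":-0.015,"dy":0.0235,"dz":0,"roll":0},
  {"grip":-1,"dx":0,"dy":0,"dz":0,"roll":0},
  {"grip":-1,"dx":0,"dy":0,"dz":-0.025,"roll":0},
  {"grip":-1,"dx":0,"dy":0,"dz":-0.025,"roll":0},
  {"grip":-1,"dx":0,"dy":0,"dz":-0.022,"roll":0},
  {"grip":-1,"dx":0,"dy":0,"dz":0,"roll":0},
])

```text
time: 9.77
position: [0.4377, 0.05, 0.1917]
ee_rot: [[0.841, -0.007, -0.541], [0.541, 0.001, 0.841], [-0.006, -1.0, 0.005]]
contact_force: [-1.7, -0.3, -0.3]
opening: 0.0001
```

play_rows([
  {"grip":-1,"dx":0.0032,"dy":-0.0051,"dz":0,"roll":0},
  {"grip":-1,"dx":0.0032,"dy":-0.0051,"dz":0,"roll":0},
  {"grip":-1,"dx":0.0032,"dy":-0.0051,"dz":0,"roll":0},
  {"grip":-1,"dx":0.0032,"dy":-0.0051,"dz":0,"roll":0},
  {"grip":-1,"dx":0.0032,"dy":-0.0051,"dz":0,"roll":0},
  {"grip":-1,"dx":0.0032,"dy":-0.0051,"dz":0,"roll":0},
  {"grip":-1,"dx":0.0032,"dy":-0.0051,"dz":0,"roll":0},
  {"grip":-1,"dx":0.0032,"dy":-0.0051,"dz":0,"roll":0},
  {"grip":-1,"dx":0.0032,"dy":-0.0051,"dz":0,"roll":0},
])

```text
time: 10.52
position: [0.4683, 0.0049, 0.1954]
ee_rot: [[0.841, -0.003, -0.542], [0.542, 0.003, 0.841], [-0.001, -1.0, 0.005]]
contact_force: [-5.0, 7.2, 1.1]
opening: -0.0002
```

play_rows([
  {"grip":-1,"dx":0.0032,"dy":-0.0051,"dz":0,"roll":0},
  {"grip":-1,"dx":0.0032,"dy":-0.0051,"dz":0,"roll":0},
  {"grip":-1,"dx":0.0027,"dy":-0.0042,"dz":0,"roll":0},
  {"grip":-1,"dx":0.0027,"dy":-0.0042,"dz":0,"roll":0},
  {"grip":-1,"dx":0.0027,"dy":-0.0042,"dz":0,"roll":0},
  {"grip":-1,"dx":0,"dy":0,"dz":0,"roll":0},
])

```text
time: 11.02
position: [0.4848, -0.0203, 0.1962]
ee_rot: [[0.841, 0.001, -0.541], [0.541, -0.001, 0.841], [0.0, -1.0, -0.002]]
contact_force: [-0.0, 0.1, -0.6]
opening: -0.0001
```

```bash
python3 look.py 15
```

```text
11.0667 [ 0.48441496 -0.01987333  0.19605272] [-0.75928211 -0.49147191 -0.02709481]
```

View pics/s15.png

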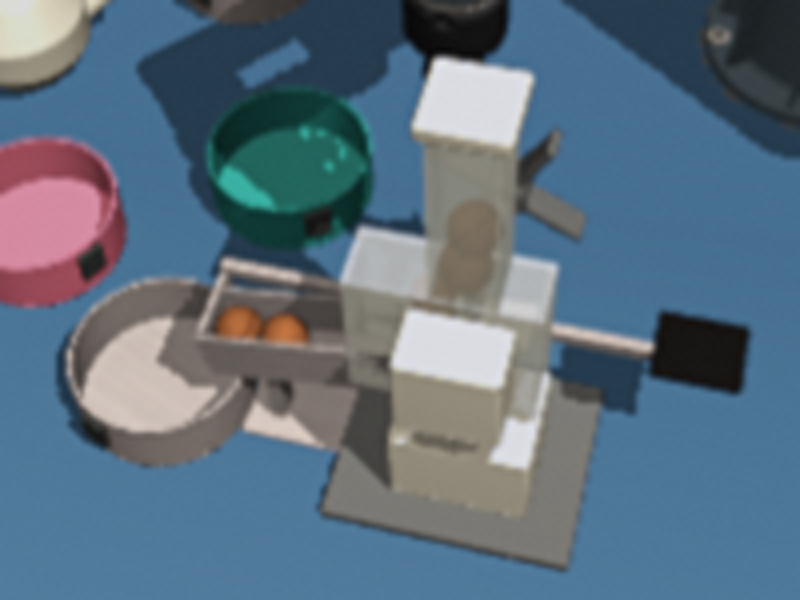

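play_rows([
  {"grip":-1,"dx":0.0011,"dy":-0.0017,"dz":-0.003,"roll":0},
  {"grip":-1,"dx":0,"dy":0,"dz":-0.003,"roll":0},
  {"grip":-1,"dx":0,"dy":0,"dz":0,"roll":0},
  {"grip":-1,"dx":0,"dy":0,"dz":0,"roll":0},
  {"grip":-1,"dx":0,"dy":0,"dz":0,"roll":0},
  {"grip":-1,"dx":0,"dy":0,"dz":0,"roll":0},
])

```text
time: 11.57
position: [0.485, -0.0207, 0.1901]
ee_rot: [[0.841, 0.0, -0.541], [0.541, -0.0, 0.841], [0.0, -1.0, -0.0]]
contact_force: [-0.2, -0.2, -0.0]
opening: 0.0001
```

```bash
python3 look.py 16
```

```text
11.6167 [ 0.48508508 -0.02068543  0.19009602] [ 0.8648724  -0.7379151   0.10547808]
```

View pics/s16.png

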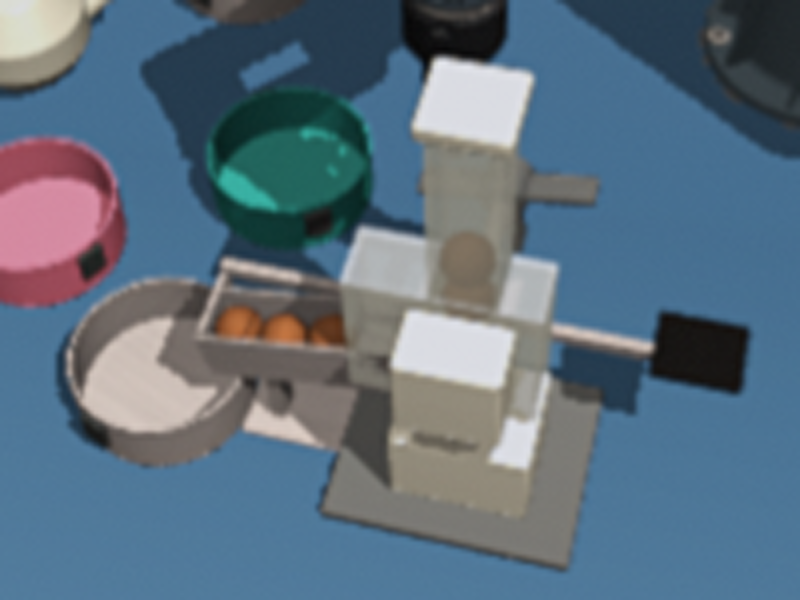

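play_rows([
  {"grip":-1,"dx":0,"dy":0,"dz":0.03,"roll":0},
  {"grip":-1,"dx":0,"dy":0,"dz":0.03,"roll":0},
  {"grip":-1,"dx":0,"dy":0,"dz":0.025,"roll":0},
  {"grip":-1,"dx":0,"dy":0,"dz":0,"roll":0},
  {"grip":-1,"dx":-0.006,"dy":0.032,"dz":0,"roll":0},
  {"grip":-1,"dx":-0.006,"dy":0.032,"dz":0,"roll":0},
  {"grip":-1,"dx":-0.006,"dy":0.032,"dz":0,"roll":0},
  {"grip":-1,"dx":-0.006,"dy":0.032,"dz":0,"roll":0},
  {"grip":-1,"dx":-0.006,"dy":0.032,"dz":0,"roll":0},
  {"grip":-1,"dx":-0.006,"dy":0.032,"dz":0,"roll":0},
  {"grip":-1,"dx":-0.006,"dy":0.031,"dz":0,"roll":0},
  {"grip":-1,"dx":0,"dy":0,"dz":0,"roll":0},
])

```text
time: 12.62
position: [0.4413, 0.2068, 0.2746]
ee_rot: [[0.838, -0.001, -0.545], [0.545, 0.002, 0.838], [0.001, -1.0, 0.002]]
contact_force: [-0.2, 0.0, 0.2]
opening: -0.0001
```

play_rows([
  {"grip":-1,"dx":0,"dy":0,"dz":-0.035,"roll":0},
  {"grip":-1,"dx":0,"dy":0,"dz":-0.035,"roll":0},
  {"grip":-1,"dx":0,"dy":0,"dz":-0.035,"roll":0},
  {"grip":-1,"dx":0,"dy":0,"dz":-0.035,"roll":0},
  {"grip":-1,"dx":0,"dy":0,"dz":0,"roll":0},
  {"grip":-1,"dx":0,"dy":0,"dz":0,"roll":0},
])

```text
time: 13.12
position: [0.4415, 0.2016, 0.1336]
ee_rot: [[0.841, -0.005, -0.541], [0.541, -0.001, 0.841], [-0.005, -1.0, 0.002]]
contact_force: [-0.4, 1.0, -0.4]
opening: 0.0001
```

```bash
python3 look.py 17
```

```text
13.1667 [0.4434472  0.20201229 0.13580059] [-0.58186614 -0.08963215  0.41868991]
```

View pics/s17.png

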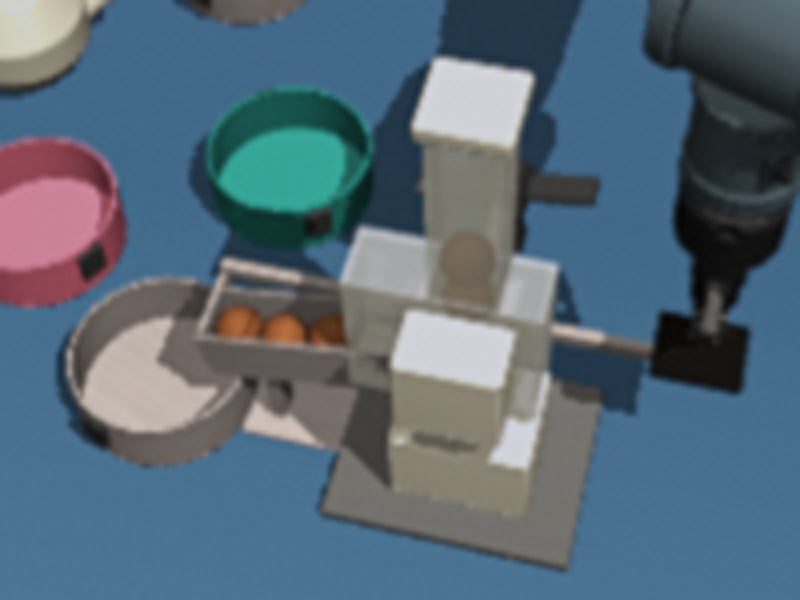

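play_rows([
  {"grip":-1,"dx":0,"dy":0,"dz":-0.008,"roll":0},
  {"grip":-1,"dx":0,"dy":0,"dz":-0.008,"roll":0},
  {"grip":-1,"dx":0,"dy":0,"dz":-0.008,"roll":0},
  {"grip":-1,"dx":0,"dy":0,"dz":0,"roll":0},
])

```text
time: 13.5
position: [0.4436, 0.2023, 0.1108]
ee_rot: [[0.841, 0.001, -0.541], [0.541, 0.0, 0.841], [0.001, -1.0, -0.0]]
contact_force: [1.0, 0.0, 4.7]
opening: -0.0003
```

play_rows([
  {"grip":-1,"dx":0,"dy":0,"dz":-0.008,"roll":0},
  {"grip":-1,"dx":0,"dy":0,"dz":-0.008,"roll":0},
  {"grip":-1,"dx":0,"dy":0,"dz":-0.008,"roll":0},
  {"grip":-1,"dx":0,"dy":0,"dz":-0.006,"roll":0},
  {"grip":-1,"dx":0,"dy":0,"dz":0,"roll":0},
])

```text
time: 13.92
position: [0.4445, 0.2023, 0.0818]
ee_rot: [[0.841, 0.003, -0.541], [0.541, 0.0, 0.841], [0.003, -1.0, -0.001]]
contact_force: [0.3, -0.2, 9.7]
opening: 0.0003
```

play_rows([
  {"grip":-1,"dx":0,"dy":0,"dz":-0.004,"roll":0},
  {"grip":-1,"dx":0,"dy":0,"dz":-0.004,"roll":0},
  {"grip":-1,"dx":0,"dy":0,"dz":0,"roll":0},
])

```text
time: 14.17
position: [0.4449, 0.2024, 0.0744]
ee_rot: [[0.841, 0.004, -0.541], [0.541, 0.0, 0.841], [0.003, -1.0, -0.002]]
contact_force: [0.2, -0.8, 10.6]
opening: 0.0005
```

play_rows([
  {"grip":-1,"dx":0,"dy":0,"dz":-0.002,"roll":0},
  {"grip":-1,"dx":0,"dy":0,"dz":0,"roll":0},
])

```text
time: 14.33
position: [0.4451, 0.2024, 0.0728]
ee_rot: [[0.841, 0.004, -0.541], [0.541, 0.0, 0.841], [0.003, -1.0, -0.002]]
contact_force: [-0.5, -0.9, 9.5]
opening: -0.0001
```

play_rows([
  {"grip":-1,"dx":0,"dy":0,"dz":-0.002,"roll":0},
  {"grip":-1,"dx":0,"dy":0,"dz":-0.002,"roll":0},
  {"grip":-1,"dx":0,"dy":0,"dz":0,"roll":0},
])

```text
time: 14.58
position: [0.4453, 0.2025, 0.0689]
ee_rot: [[0.841, 0.004, -0.541], [0.541, 0.0, 0.841], [0.004, -1.0, -0.002]]
contact_force: [0.0, -1.5, 10.4]
opening: 0.0002
```

```bash
python3 look.py 18
```

```text
14.6333 [0.44526994 0.20250986 0.06902227] [ 0.47922743  0.11909971 11.20929226]
```

View pics/s18.png

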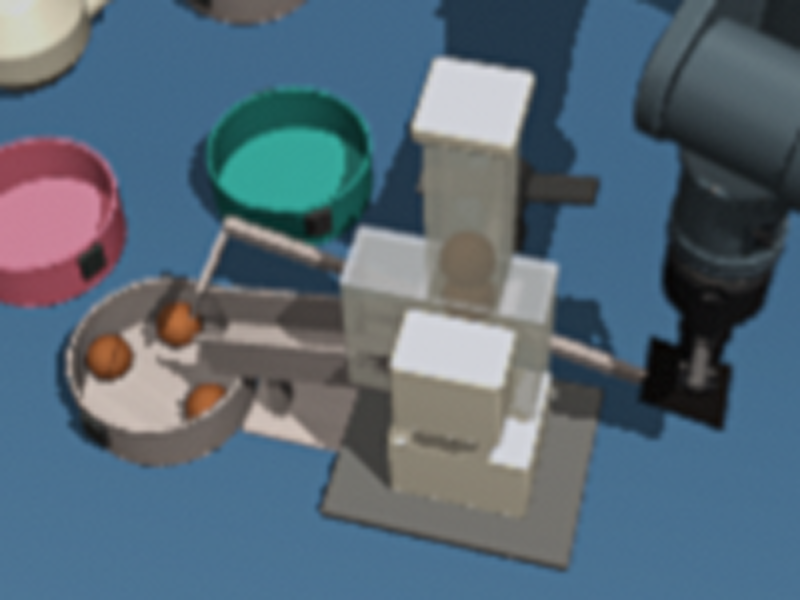

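play_rows([
  {"grip":-1,"dx":0,"dy":0,"dz":-0.002,"roll":0},
  {"grip":-1,"dx":0,"dy":0,"dz":0,"roll":0},
])

```text
time: 14.8
position: [0.4453, 0.2025, 0.067]
ee_rot: [[0.841, 0.005, -0.541], [0.541, 0.001, 0.841], [0.004, -1.0, -0.002]]
contact_force: [-0.2, -0.3, 10.6]
opening: 0.0001
```

play_rows([
  {"grip":-1,"dx":0,"dy":0,"dz":-0.002,"roll":0},
  {"grip":-1,"dx":0,"dy":0,"dz":0,"roll":0},
])

```text
time: 14.97
position: [0.4455, 0.2026, 0.065]
ee_rot: [[0.841, 0.005, -0.541], [0.541, 0.001, 0.841], [0.004, -1.0, -0.002]]
contact_force: [-0.3, -1.7, 11.7]
opening: -0.0003
```

play_rows([
  {"grip":-1,"dx":0,"dy":0,"dz":-0.002,"roll":0},
  {"grip":-1,"dx":0,"dy":0,"dz":0,"roll":0},
])

```text
time: 15.13
position: [0.4457, 0.2025, 0.064]
ee_rot: [[0.841, 0.005, -0.542], [0.542, 0.0, 0.841], [0.004, -1.0, -0.002]]
contact_force: [-3.9, -1.3, 19.0]
opening: -0.0002
```

play_rows([
  {"grip":-1,"dx":0,"dy":0,"dz":-0.0015,"roll":0},
  {"grip":-1,"dx":0,"dy":0,"dz":0,"roll":0},
])

```text
time: 15.3
position: [0.4459, 0.2025, 0.0635]
ee_rot: [[0.841, 0.005, -0.542], [0.542, 0.0, 0.841], [0.004, -1.0, -0.003]]
contact_force: [-7.5, -2.8, 28.4]
opening: -0.0003
```

Hard stop reached (the force rises to 28 N while z barely moves). I'll hold it there.

play_rows([
  {"grip":-1,"dx":0,"dy":0,"dz":0,"roll":0},
  {"grip":-1,"dx":0,"dy":0,"dz":0,"roll":0},
  {"grip":-1,"dx":0,"dy":0,"dz":0,"roll":0},
  {"grip":-1,"dx":0,"dy":0,"dz":0,"roll":0},
  {"grip":-1,"dx":0,"dy":0,"dz":0,"roll":0},
  {"grip":-1,"dx":0,"dy":0,"dz":0,"roll":0},
  {"grip":-1,"dx":0,"dy":0,"dz":0,"roll":0},
  {"grip":-1,"dx":0,"dy":0,"dz":0,"roll":0},
])

```text
time: 15.97
position: [0.4458, 0.2025, 0.0636]
ee_rot: [[0.841, 0.005, -0.542], [0.542, 0.0, 0.841], [0.004, -1.0, -0.003]]
contact_force: [-6.8, -1.8, 28.1]
opening: 0.0002
```

```bash
python3 look.py 19
```

```text
16.0167 [0.44584696 0.20255142 0.06356309] [-7.74677722 -2.37656142 27.79918711]
```

View pics/s19.png

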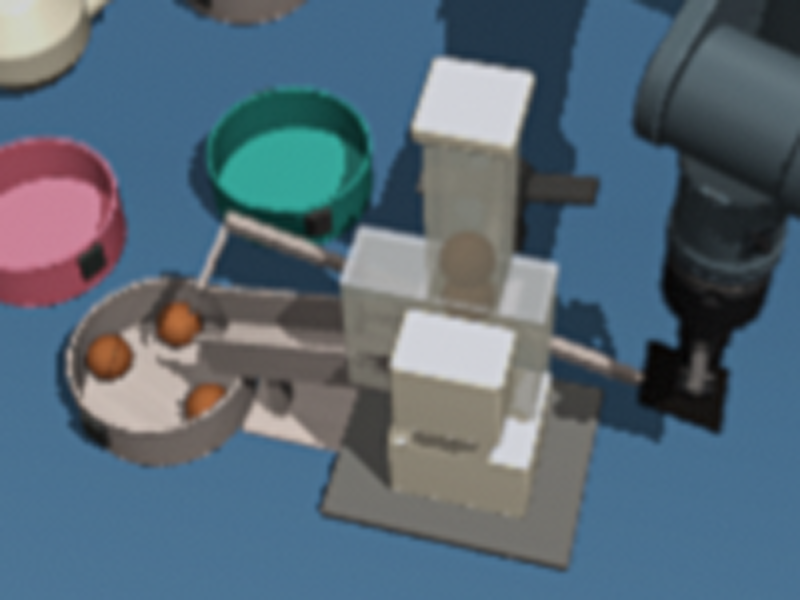

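Three nuts lie still in the tin. I'll let the pedal up at a moderate pace, so the gate closes gently.

play_rows([
  {"grip":-1,"dx":0,"dy":0,"dz":0.008,"roll":0},
  {"grip":-1,"dx":0,"dy":0,"dz":0.008,"roll":0},
  {"grip":-1,"dx":0,"dy":0,"dz":0.008,"roll":0},
  {"grip":-1,"dx":0,"dy":0,"dz":0.008,"roll":0},
  {"grip":-1,"dx":0,"dy":0,"dz":0.008,"roll":0},
  {"grip":-1,"dx":0,"dy":0,"dz":0.008,"roll":0},
  {"grip":-1,"dx":0,"dy":0,"dz":0.008,"roll":0},
  {"grip":-1,"dx":0,"dy":0,"dz":0.02,"roll":0},
  {"grip":-1,"dx":0,"dy":0,"dz":0.03,"roll":0},
  {"grip":-1,"dx":0,"dy":0,"dz":0.03,"roll":0},
  {"grip":-1,"dx":0,"dy":0,"dz":0.02,"roll":0},
  {"grip":-1,"dx":0,"dy":0,"dz":0,"roll":0},
])

```text
time: 17.02
position: [0.4458, 0.2028, 0.2207]
ee_rot: [[0.841, 0.008, -0.541], [0.541, 0.001, 0.841], [0.008, -1.0, -0.003]]
contact_force: [0.9, 0.5, 1.0]
opening: 0.0
```

play_rows([
  {"grip":-1,"dx":-0.02,"dy":0.02,"dz":0,"roll":0},
  {"grip":-1,"dx":-0.02,"dy":0.02,"dz":0,"roll":0},
  {"grip":-1,"dx":-0.02,"dy":0.02,"dz":0,"roll":0},
  {"grip":-1,"dx":0,"dy":0,"dz":0,"roll":0},
  {"grip":-1,"dx":0,"dy":0,"dz":0,"roll":0},
  {"grip":-1,"dx":0,"dy":0,"dz":0,"roll":0},
])

```text
time: 17.52
position: [0.383, 0.262, 0.2151]
ee_rot: [[0.84, -0.0, -0.542], [0.542, -0.001, 0.84], [-0.001, -1.0, -0.0]]
contact_force: [0.2, 0.7, 0.1]
opening: 0.0002
```

```bash
python3 look.py 20; python3 - <<'E'
from station import snapshot
from h import *
d=snapshot("top");p=d["pixels"];cv2.imwrite("pics/t20.png",p)
S=snapshot("scene")
m=(S["pixels"].max(2)<60).astype(np.uint8);mm=0*m;mm[222:262,305:342]=m[222:262,305:342]
n,l,st,c=cv2.connectedComponentsWithStats(mm);k=1+st[1:,4].argmax();print("pad scene",c[k],"start 324.7,237.4")
a=cv2.cvtColor(np.load("pics/scene0.npz")["pixels"],6).astype(int)
b=cv2.cvtColor(S["pixels"],6).astype(int); print("tin-region diff",np.abs(a-b)[215:270,165:180].mean())
E
```

```text
17.5667 [0.38338044 0.26177752 0.2151673 ] [ 0.81866943  0.49605054 -0.50912329]
pad scene [324.57723577 237.58265583] start 324.7,237.4
tin-region diff 8.632727272727273
```

View pics/s20.png

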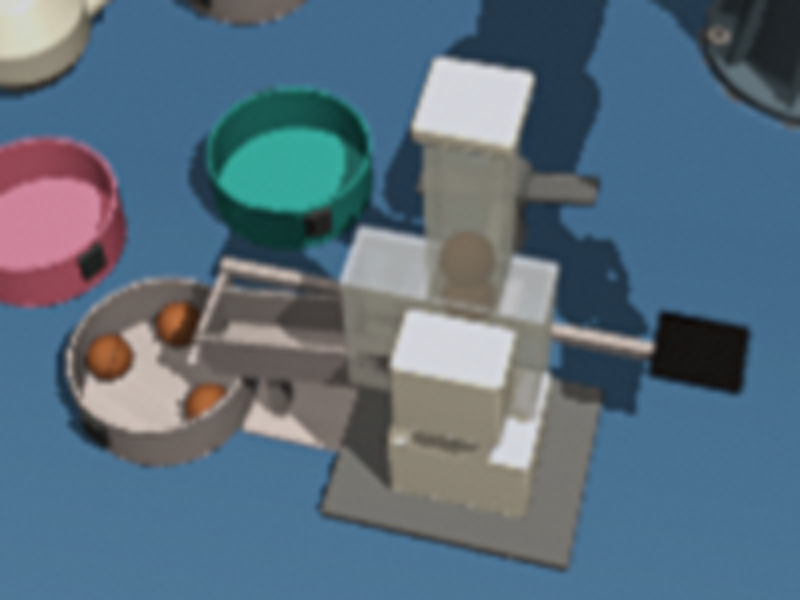

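View pics/t20.png

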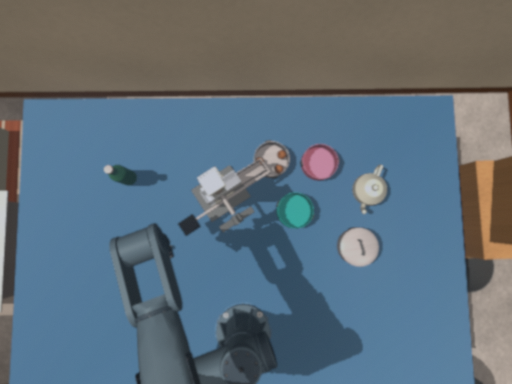

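All as wanted: three nuts at rest in the tin, pedal up, two nuts in the hopper, tin in its place, arm clear.

```bash
python3 -c "
from station import manip
print(manip.sign_off())"
```

```text
the job is handed in; nothing more can be done
None
```

The three walnuts are in the open steel tin, and I handed the job in at about 17.6 s of the 67 s allowed. No verdict was reported.

- **Clicks:** I pushed the knob with shut fingers, one click at a time. After each click a picture showed one more nut in the trough, ending with three behind the shut gate.
- **Pedal:** I pressed it until the force rose from about 11 N to 28 N with almost no further travel, which I took as the hard stop. I held it there about 0.7 s, then let it come up.
- **Last checks:** The pictures show three nuts in the tin and two still in the hopper. The pad is back within 0.2 pixel of where it started. The tin, teapot, lidded tin and bottle look unmoved, but I judged that by eye. The arm hides the brush in the last top picture; the arm never came near it after the start. My numerical check of the tin's position was not usable, because the nuts now in it change the same pixels.
- **Disagreements:** The real fingertips sit about 19 mm above the reported TCP when the fingers are shut. Because of that, my first push was too high on the paddle and I finished that click by pressing down on it. I then pushed lower for clicks two and three. The knob also had to lean about 60 to 65 degrees before the wheel snapped on, not the 55 stated.

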